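# Lock the loose sharpening stone into its holder

## Robot

A 7-joint arm with a two-finger parallel gripper is mounted at the origin on the work surface. World frame = base frame: x ahead of the robot, y to its left, z up, the work surface at z = 0. Lengths are in mm, angles in rad, forces in N, time in s.
With the tool pointing down it reaches from about 425 to 950 mm from the base axis. Payload 4.7 kg.
Tool frame: the origin (TCP) lies on the front face of the gripper's body, between the roots of the fingers; the fingertips stand 73 mm ahead of it and the grasp point (between the pads) lies 54 mm ahead of it (ctrl.tip_extent is the z of the fingertips in the tool frame, in mm); z points along the fingers, y is the direction in which the jaws open and shut (so a half turn about z gives the same grasp; the last joint's range is limited). The gripper opens to 85 mm and grips with 20 to 120 N. Pads are 22 mm wide; open, the fingers measure 114 mm over their backs; the gripper's body (76 mm by 85 mm) begins 54 mm behind the grasp point. The pads swing forward as they close: fully open they stand 13 mm farther back than shut.
Start: joints at [-1.15, 0.469, -0.049, 1.532, 0.024, 1.141, -0.082], TCP at [293.444, 607.891, 303.935] pointing down, gripper open.
Joint ranges: [-2.59, 2.59], [-0.33, 1.99], [-1.39, 1.29], [0.1, 2.45], [-1.04, 4.18], [0.21, 1.99], [-2.66, 2.66]. Speed limits (rad/s): [2.57, 2.57, 3.14, 3.14, 3.14, 3.14, 3.14].

## Interface

Orientations are given as a unit quaternion [w, x, y, z].
In Python, from plant import ctrl gives the robot as it stands.
- The arm moves only by the tool step_arm, never from a script. Its argument "commands" is a list of rows, each a list of 6 numbers: the shift along the tool's x, y, z in m, then the turn, a rotation vector about the tool's x, y, z in rad. In form: [[x, y, z, rx, ry, rz], ...]. A call has exactly 8 rows; each row is the pose to reach, as a shift and turn from the pose commanded when the call began, along the tool's axes at that moment; what a row does not reach only later rows make up. A row lasts 1/8 s, in which the tool goes at most 62.5 mm and 10.7 degrees, less where a joint would pass 70% of its speed; a pose out of reach is approached as far as the arm can. A call with a gripper value outside its range is refused whole. "gripper" is the finger opening in m, from 0 to 0.0854, set as the call begins (left out, the last holds). The fingers move at their own pace and stop on an object; "newtons" is the grip in N (left out, the last holds). Time passes only in rows, so rows that repeat a pose let the fingers close, or fill a call up. It gives the time, the measured TCP pose, the force and the opening at its end, in the units of the state.
- ctrl.observe(): the state, without advancing time (a new reading comes with each control period).
- ctrl.grab_frame(name): name is "scene" or "top" or "wrist"; returns the picture (384x512x3 uint8, blue, green, red); there is no depth.
- ctrl.calibration(name): a dict with "mtx" (3x3 intrinsics, pixels), "rvec" (rotation vector, rad) and "tvec" (3), from world to camera coordinates, as OpenCV has them. Camera axes: x right, y down, z forward; pixel columns grow to the right and rows downward; lengths in mm; the calibration is good to about 2 mm. A picture is of the moment at which its call begins: read the wrist's pose just before it. calibration takes no time and is no camera call; for the wrist camera it gives the pose at the moment of the call.
- ctrl.hand_in(): hands the job in, once; it reports no verdict.
The state is a dict: "time_s": time; "joint_pos": joint angles; "qd": joint speeds; "joint_efforts": joint torques, N m; "tcp_pos": TCP position; "tool_rot": TCP orientation; "wrist_force": force on the tool from outside, world axes, zero at the start; "wrist_torque": the same for the moment, N m; "width": finger opening in mm.
Only numpy, scipy, OpenCV 4.12 (cv2) and the standard library are available. Lean on these libraries where they do the work, as an engineer would, in place of code of your own. Each camera call takes 0.05 s, during which the arm holds its last target.

## Task

One of the two sharpening stones is not locked in its holder: it lies propped up on the orange spring jaw. Slide that stone along until its low end is right under the steel lip of the fixed jaw, then press the raised end down until it lies flat and the spring jaw has snapped over it. Leave the other stone locked, and do not shift the padlock, file, gate hinge or washer.

Things in the scene. Friction and masses are not known exactly. Their poses are not given: they have to be found in the camera images.
- holder_a: Blue bench holder for stone_a, screwed down: base plate 240 x 88 x 10 mm. Origin: on the cart top under the middle of a locked stone; +x along the holder from the orange spring jaw to the steel fixed jaw, z up. Seat (where the stone lies): the base plate's top, z = 10 mm. By the spring jaw two low cheeks, 61 mm apart and 6 mm above the seat, stand at x = -80 to -64 mm.
- holder_b: Holder for stone_b, the same as holder_a in every respect, with its own place and heading on the cart.
- holder_a_stop (a point): Fixed jaw of holder_a: this point is the foot of its upright stop face, at x = 90, y = 0, z = 10 mm (seat height). Its lip overhangs 10 mm toward the spring jaw, underside 9 mm, top 14 mm above the seat. Side cheeks 9 mm high, 60 mm apart from x = 76 to 90 mm, flaring to 78 mm apart at x = 55 mm, guide the stone's end in.
- holder_b_stop (a point): The same point of holder_b's fixed jaw.
- holder_a_nose (a point): Spring jaw of holder_a at rest: the tip of its nose, 9 mm above the seat at x = -86.5 mm. From there its face slopes back and up to the flat top, 20 mm above the seat from x = -92 to -110 mm; 40 mm wide. An end pressed down the slope drives the jaw back, then it snaps over that end. Low end plate and pull knob behind it reach x = -141 mm, 28 mm above the cart top.
- holder_b_nose (a point): The same point of holder_b's spring jaw.
- stone_a: Cream fine-grit sharpening stone 150 x 50 x 20 mm on a bare aluminium plate 180 x 56 x 6 mm that sticks out 15 mm past the stone at both ends; 0.3 to 0.55 kg. Origin: middle of the plate's underside; +x toward the end for the lip, z out of the stone's face (26 mm above the underside). Locked, it lies flat on the seat, +x end against the stop with up to 1.5 mm play, both plate ends held.
- stone_b: Red-brown coarse-grit stone, else like stone_a. Belongs in holder_b. Which stone is unlocked must be read from the scene: the unlocked one has its +x end down on the seat 38 to 50 mm short of the stop, up to 0.1 rad askew, and its plate propped on top of the spring jaw (tilted about 0.15 rad, -x end up).
- stone_a_toe (a point): Middle of the lower edge of stone_a's +x end (the end for the lip).
- stone_a_heel (a point): Middle of the lower edge of stone_a's -x end (the end for the spring jaw).
- stone_b_toe (a point): Middle of the lower edge of stone_b's +x end (the end for the lip).
- stone_b_heel (a point): Middle of the lower edge of stone_b's -x end (the end for the spring jaw).
- jaw_a (a joint): How far holder_a's spring jaw is pushed back along the holder's -x, in m: 0 at rest (its spring returns it), 0.008 at most. It takes 6.6 N, plus 0.55 N per mm; pressing a stone's end down past the nose drives it back about 4 mm and takes about 7 to 14 N downward near that end.
- jaw_b (a joint): The same for holder_b's spring jaw.
- padlock: A chrome padlock lying flat, body 42 x 44 x 20 mm with a shackle to +y; origin under the body's middle. Bystander.
- file: A steel flat file with a wooden handle, 300 mm long, 22 mm high, lying along its x axis, blade to +x; origin on the cart top where blade and handle meet. Bystander.
- gate_hinge: A galvanized hook-and-eye gate hinge: strap 150 x 32 x 5 mm along its -x, rolled eye 20 mm high near its origin. Bystander.
- washer: A bronze hinge washer, 38 mm across, 5 mm thick, lying flat; origin under its middle. Bystander.
There are look-alikes about, which are no part of the job. Of the things like the stone_b, leave any that is purple; of the rest the smaller one is meant. What is shaped like the stone_a but turquoise is not meant.

How it is judged:
By the outcome, as a careful person would: the job done as asked, in the order asked, and still so for the second after the job is handed in, with the robot touching nothing.
It also fails if it takes over 38 s, if anything falls off the work surface, if the arm or the gripper's body presses on something with over 40 N, if the wrist force passes 120 N, or if a joint passes its speed limit or range.

## Working session

There is one attempt and no reset: what is moved stays moved. The work goes in short steps, Python scripts to look and compute and a tool call to move; the robot and the scene stay as the last step left them, time stands still between calls to the robot, and variables do not carry over. Pictures are saved under pics/ and viewed, and the job is handed in when it is done.

Besides the shell and the picture viewer there is one more tool, called after "Call:" by a JSON object that holds its "name" and its "arguments", one argument or row to a line. step_arm: Moves the arm, as the interface text tells. Its arguments: {"type":"object","properties":{"commands":{"type":"array","items":{"type":"array","items":{"type":"number"}}},"gripper":{"type":"number"},"newtons":{"type":"number"}},"required":["commands"]}

```bash
mkdir -p pics; ls; python3 - <<'E'
from plant import ctrl
import cv2
s=ctrl.observe();print(s)
for n in("scene","top","wrist"):
    cv2.imwrite(f"pics/{n}0.png",ctrl.grab_frame(n))
    print(n,ctrl.calibration(n))
E
```

```text
pics
{'time_s': 0.0, 'joint_pos': array([-1.14988555,  0.46946203, -0.04857836,  1.53369096,  0.02408244,
        1.14100892, -0.08234337]), 'qd': array([-6.41800680e-05, -3.15434766e-04,  6.39747908e-04, -1.39654467e-03,
       -1.04326256e-03, -1.53232521e-03,  8.82980700e-04]), 'joint_efforts': array([ 4.24260015e-04, -5.10311401e+01, -4.62232658e-02, -2.37716478e+01,
        1.06830438e-02,  7.49253872e-03, -1.38560651e-05]), 'tcp_pos': array([293.28512237, 607.46273758, 302.84859801]), 'tool_rot': array([-1.89490624e-04,  2.23030564e-01,  9.74810947e-01, -9.73934740e-04]), 'wrist_force': array([0.01234374, 0.05688655, 0.73855817]), 'wrist_torque': array([ 0.02839672, -0.00033101,  0.03729301]), 'width': 85.24483757757518}
scene {'mtx': array([[396.40541901,   0.        , 258.0193797 ],
       [  0.        , 396.40541901, 187.78877051],
       [  0.        ,   0.        ,   1.        ]]), 'rvec': array([ 2.31545679,  0.98919808, -0.31872177]), 'tvec': array([-371.46403815, -288.77129475, 1394.09244567])}
top {'mtx': array([[480.05174074,   0.        , 256.03345645],
       [  0.        , 480.05174074, 192.74902449],
       [  0.        ,   0.        ,   1.        ]]), 'rvec': array([ 2.21853739, -2.18645663,  0.08058873]), 'tvec': array([ -18.45980063,  578.88823526, 1183.34060994])}
wrist {'mtx': array([[273.19419378,   0.        , 253.55539982],
       [  0.        , 273.19419378, 193.22126227],
       [  0.        ,   0.        ,   1.        ]]), 'rvec': array([-2.45411183, -1.53958604, -0.21266619]), 'tvec': array([-674.03390904,  -36.21324323,  380.72508841])}
```

View pics/scene0.png

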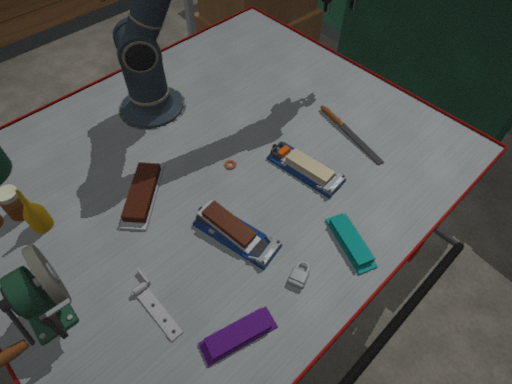

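View pics/top0.png

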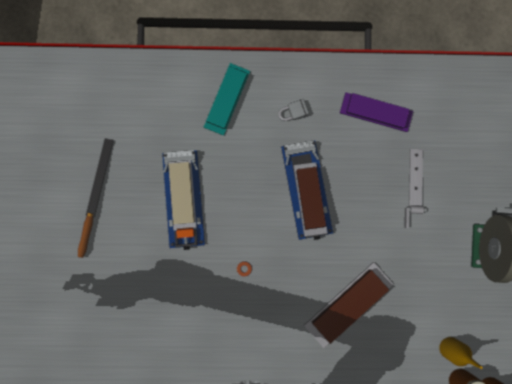

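View pics/wrist0.png

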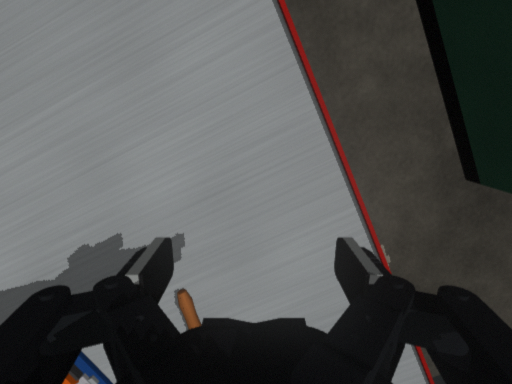

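The top view shows the red-brown stone near (310,197) short of the steel jaw of its holder and propped on the spring jaw, so stone_b is the unlocked one. The cream stone at (182,195) sits locked. The larger brown stone at (350,303), the purple one and the turquoise one are look-alikes. Next I'll enlarge the views to measure it.

```bash
python3 - <<'E'
import cv2
t=cv2.imread("pics/top0.png");s=cv2.imread("pics/scene0.png")
cv2.imwrite("pics/topc.png",cv2.resize(t[130:250,270:350],None,fx=5,fy=5,interpolation=cv2.INTER_CUBIC))
cv2.imwrite("pics/scenec.png",cv2.resize(s[190:275,185:290],None,fx=7,fy=7,interpolation=cv2.INTER_CUBIC))
E
```

```text
(no output)
```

View pics/topc.png

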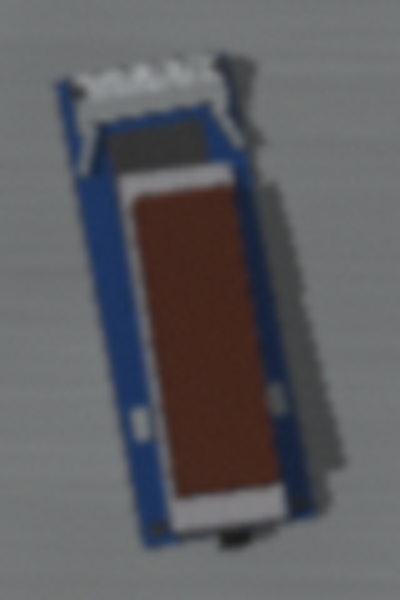

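View pics/scenec.png

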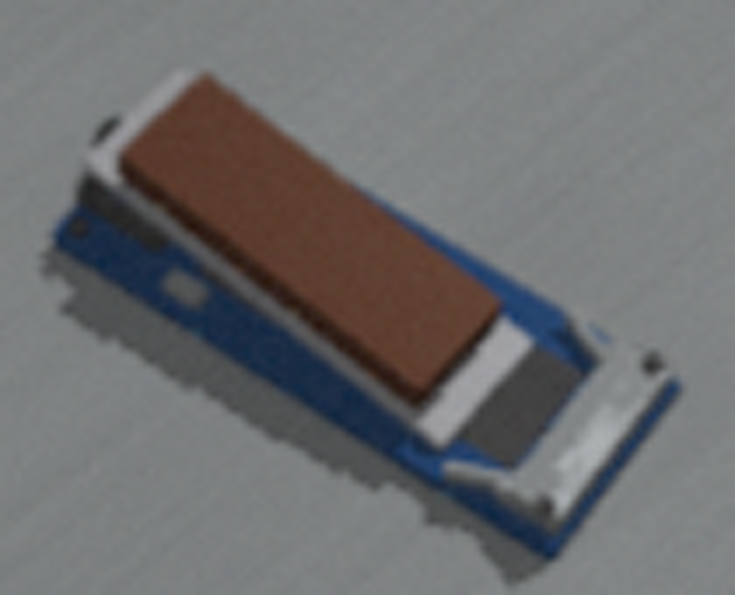

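```bash
cat > h.py <<'E'
import cv2,numpy as np
from plant import ctrl
def ray(name,uv,z,cal=None):
    c=cal or ctrl.calibration(name);R,_=cv2.Rodrigues(c["rvec"]);t=np.array(c["tvec"]).ravel()
    d=R.T@np.linalg.inv(c["mtx"])@np.array([*uv,1.]);o=-R.T@t
    return o+d*(z-o[2])/d[2]
E
python3 - <<'E'
from h import *
T=lambda u,v:(270+(u+.5)/5-.5,130+(v+.5)/5-.5)
S=lambda u,v:(185+(u+.5)/7-.5,190+(v+.5)/7-.5)
np.set_printoptions(precision=1,suppress=True)
c=[ray("top",T(*p),10)[:2] for p in[(58,82),(228,55),(143,548),(318,512)]]
print("base",c); c=np.array(c)
m=c.mean(0); a=(c[0]+c[1]-c[2]-c[3])/2; L=np.linalg.norm(a);print(m,L,np.arctan2(*a[::-1]),np.linalg.norm(c[0]-c[1]),np.linalg.norm(c[2]-c[3]),
 [np.arctan2(*(c[i]-c[j])[::-1]) for i,j in((0,2),(1,3))],np.arctan2(*(c[0]-c[1])[::-1])-np.pi/2)
cs=np.array([ray("scene",S(*p),10)[:2] for p in[(553,558),(680,383),(55,240)]]);print("scene base",cs)
ax=a/L; ay=np.array([-ax[1],ax[0]])
def H(p): d=p[:2]-m; return np.array([d@ax,d@ay])
for n,f,pts in(("top",T,{"cheekL":((140,425),16),"cheekR":((277,400),16),"lipL":((105,126),24),"lipR":((208,104),24),
 "toeL":((120,177),16),"toeR":((233,165),16),"heelL":((172,532),43),"heelR":((287,515),43),
 "sToeL":((133,198),38),"sToeR":((235,185),38),"sHeelL":((177,497),60),"sHeelR":((280,482),60)}),
 ("scene",S,{"toeR":((540,340),16),"toeL":((440,445),16),"heelL":((88,165),43),"cheekL":((183,288),16),
  "sToeL":((415,395),38),"sToeR":((500,300),38),"sHeelL":((122,155),60),"sHeelR":((205,75),60)})):
  for k,(p,z) in pts.items():
    w=ray(n,f(*p),z);print(n,k,w,H(w))
E
```

```text
base [array([698.7, -72.1]), array([ 713.9, -158.1]), array([ 464.6, -117.3]), array([ 483.8, -205. ])]
[ 590.3 -138.1] 236.58801536650958 0.1959424819245003 87.3495752836294 89.80307286758675 [np.float64(0.190789849281938), np.float64(0.20117224035373138)] 0.17517019878018125
scene base [[ 719.8 -158.8]
 [ 701.6  -73.4]
 [ 488.2 -205.2]]
top cheekL [ 526.  -114.6   16. ] [-58.4  35.6]
top cheekR [ 539.5 -183.1   16. ] [-58.5 -34.2]
top lipL [674.8 -94.8  24. ] [91.4 26. ]
top lipR [ 686.7 -146.3   24. ] [ 93.  -26.8]
top toeL [ 650.3 -103.3   16. ] [65.6 22.4]
top toeR [ 657.2 -160.2   16. ] [ 61.4 -34.7]
top heelL [ 473.9 -127.8   43. ] [-112.1   32.7]
top heelR [ 482.9 -183.9   43. ] [-114.2  -24. ]
top sToeL [ 637.5 -107.7   38. ] [52.2 20.6]
top sToeR [ 644.7 -158.1   38. ] [ 49.5 -30.2]
top sHeelL [ 491.3 -128.    60. ] [-95.1  29.1]
top sHeelR [ 499.2 -177.6   60. ] [-97. -21.]
scene toeR [ 654.  -101.3   16. ] [69.6 23.7]
scene toeL [ 660.4 -159.4   16. ] [ 64.6 -34.5]
scene heelL [ 489.2 -184.9   43. ] [-108.2  -26.3]
scene cheekL [ 542.7 -184.9   16. ] [-55.7 -36.7]
scene sToeL [ 647.8 -159.9   38. ] [ 52.2 -32.6]
scene sToeR [ 640.1 -109.4   38. ] [54.5 18.4]
scene sHeelL [ 504.7 -178.5   60. ] [-91.8 -23. ]
scene sHeelR [ 497.7 -131.6   60. ] [-89.5  24.4]
```

```bash
cat >> h.py <<'E'
from scipy.spatial.transform import Rotation as Ro
np.set_printoptions(precision=4,suppress=True)
def cur():
    s=ctrl.observe();q=s["tool_rot"];return s,np.array(s["tcp_pos"]),Ro.from_quat([q[1],q[2],q[3],q[0]])
def Rt(yaw,tilt):
    """tool frame for stone heading yaw, heel raised by tilt"""
    x=np.array([np.cos(yaw)*np.cos(tilt),np.sin(yaw)*np.cos(tilt),-np.sin(tilt)])
    y=np.array([-np.sin(yaw),np.cos(yaw),0]);n=np.cross(x,y)
    return Ro.from_matrix(np.column_stack([-x,y,-n])),x,y,n
def delta(P,Rg):
    s,p,R=cur()
    return R.inv().apply(np.array(P)-p)/1000,(R.inv()*Rg).as_rotvec()
E
python3 - <<'E'
from h import *
print(ctrl.tip_extent, [a for a in dir(ctrl) if a[0]!='_'])
Rg,x,y,n=Rt(.137,.145)
c=np.array([570.4,-143.9,49])
for h in(180,54+14-12): 
    pass
P=c+n*150; print(P)
print(delta(P,Rg))
E
```

```text
72.6 ['MotionError', 'calibration', 'grab_frame', 'hand_in', 'observe', 'tip_extent']
[ 591.8708 -140.94    197.4259]
(array([-0.5943, -0.5441,  0.1065]), array([ 0.0411,  0.1404, -0.5858]))
```

Call:
{"name": "step_arm", "arguments": {
  "commands": [
    [-0.037,-0.034,0,0.005,0.018,-0.073],
    [-0.074,-0.068,0,0.01,0.035,-0.146],
    [-0.111,-0.102,0,0.015,0.053,-0.22],
    [-0.149,-0.136,0,0.02,0.07,-0.293],
    [-0.186,-0.17,0,0.026,0.088,-0.366],
    [-0.223,-0.204,0,0.031,0.105,-0.44],
    [-0.26,-0.238,0,0.036,0.123,-0.513],
    [-0.297,-0.272,0,0.041,0.14,-0.586]
  ],
  "gripper": 0.085
}}

```text
time_s: 1.15
tcp_pos: [443.0, 232.1, 303.8]
tool_rot: [-0.072, -0.07, 0.995, -0.004]
wrist_force: [0.3, 0.5, -0.6]
width: 85.4
```

```bash
python3 - <<'E'
from h import *
Rg,x,y,n=Rt(.137,.145)
print(delta(np.array([570.4,-143.9,49])+n*150,Rg),cur()[0]["time_s"])
E
```

```text
(array([-0.1098, -0.3903,  0.091 ]), array([0.0012, 0.0007, 0.0027])) 1.15
```

Call:
{"name": "step_arm", "arguments": {
  "commands": [
    [-0.015,-0.055,0.005,0,0,0],
    [-0.03,-0.11,0.015,0,0,0],
    [-0.045,-0.165,0.03,0,0,0],
    [-0.06,-0.22,0.045,0,0,0],
    [-0.075,-0.275,0.06,0,0,0],
    [-0.09,-0.325,0.075,0,0,0],
    [-0.105,-0.37,0.087,0,0,0],
    [-0.11,-0.39,0.091,0,0,0]
  ]
}}

```text
time_s: 2.15
tcp_pos: [590.7, -142.3, 196.3]
tool_rot: [-0.073, -0.067, 0.995, -0.005]
wrist_force: [-0.9, 0.5, 0.9]
width: 85.1
```

```bash
python3 - <<'E'
from h import *
Rg,x,y,n=Rt(.137,.145)
print(delta(np.array([570.4,-143.9,49])+n*54,Rg),cur()[0]["time_s"])
import pickle
pickle.dump(ctrl.calibration("wrist"),open("w1.pkl","wb"))
im=ctrl.grab_frame("wrist");cv2.imwrite("pics/w1.png",im)
E
```

```text
(array([-0.0013,  0.0011,  0.0947]), array([ 0.001 , -0.0009, -0.0033])) 2.15
```

View pics/w1.png

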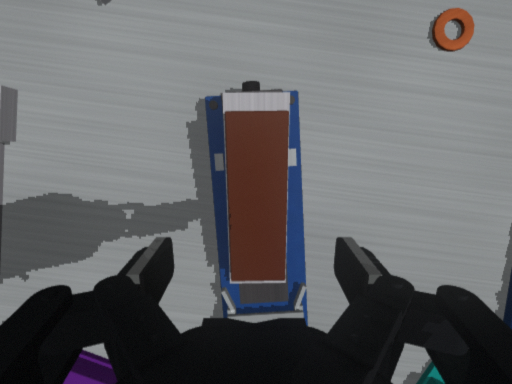

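```bash
python3 - <<'E'
import cv2
t=cv2.imread("pics/w1.png")
cv2.imwrite("pics/w1c.png",cv2.resize(t[80:330,190:330],None,fx=5,fy=5,interpolation=cv2.INTER_CUBIC)[:,:][0:600])
cv2.imwrite("pics/w1d.png",cv2.resize(t[250:330,190:330],None,fx=5,fy=5,interpolation=cv2.INTER_CUBIC))
E
```

```text
(no output)
```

View pics/w1c.png

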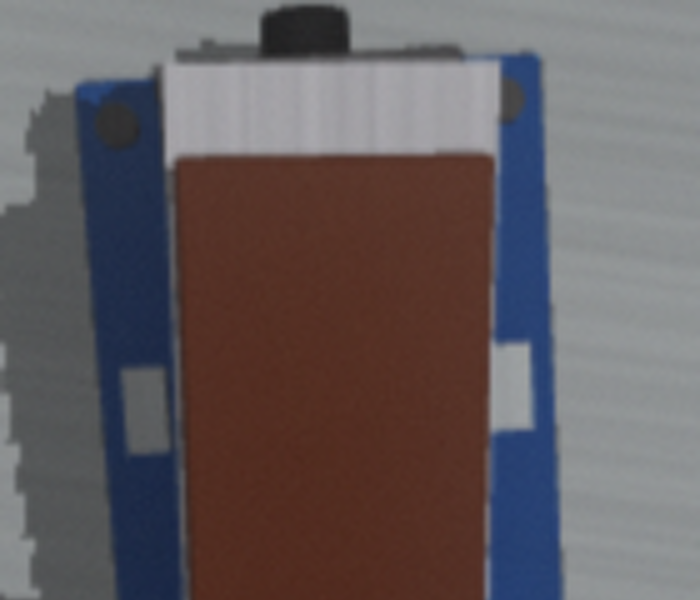

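View pics/w1d.png

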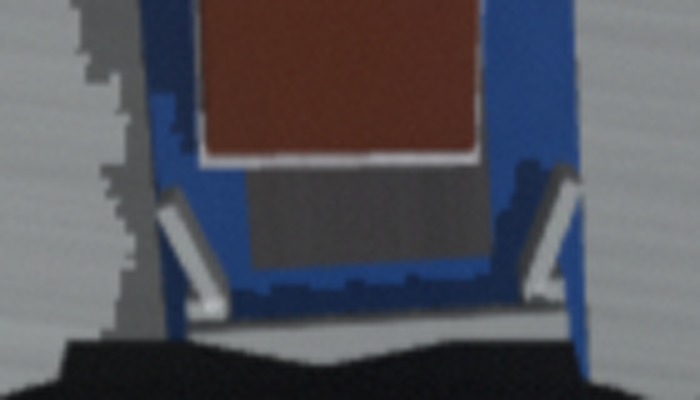

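```bash
cat > m.py <<'E'
from h import *
import pickle
cal=pickle.load(open("w1.pkl","rb"))
A=lambda u,v:(190+(u+.5)/5-.5,80+(v+.5)/5-.5)
B=lambda u,v:(190+(u+.5)/5-.5,250+(v+.5)/5-.5)
W=lambda p,z:ray("wrist",p,z,cal)
cl=[W(A(122,368),16),W(A(533,343),16)];c2=[W(A(127,455),16),W(A(533,430),16)]
lp=[W(B(188,322),24),W(B(568,305),24)]
st=[W(B(205,154),38),W(B(475,154),38),W(A(175,158),60),W(A(495,155),60)]
pl=[W(B(203,168),10),W(B(478,163),10),W(A(162,65),43),W(A(500,63),43)]
np.set_printoptions(precision=1,suppress=True)
for k in("cl","c2","lp","st","pl"):
  v=eval(k)
  for i in range(0,len(v),2):
    d=v[i+1]-v[i]; print(k,v[i],v[i+1],"mid",(v[i]+v[i+1])/2,"w",np.linalg.norm(d[:2]),"ang",(np.arctan2(d[1],d[0])*1.0).round(3))
E
python3 m.py
```

```text
cl [ 534.4 -187.8   16. ] [ 519.5 -111.4   16. ] mid [ 527.  -149.6   16. ] w 77.76237196358491 ang 1.764
c2 [ 550.6 -185.    16. ] [ 535.7 -109.    16. ] mid [ 543.1 -147.    16. ] w 77.46211220921474 ang 1.765
lp [ 689.6 -155.7   24. ] [676.  -81.5  24. ] mid [ 682.8 -118.6   24. ] w 75.42906991489411 ang 1.752
st [ 647.5 -156.3   38. ] [ 640.9 -106.9   38. ] mid [ 644.2 -131.6   38. ] w 49.76710446174902 ang 1.704
st [ 501.3 -177.    60. ] [ 494.3 -128.1   60. ] mid [ 497.8 -152.6   60. ] w 49.31828914368824 ang 1.713
pl [ 664. -157.   10.] [ 655.4 -101.    10. ] mid [ 659.7 -129.    10. ] w 56.70089847543594 ang 1.723
pl [ 484.3 -183.    43. ] [ 476.6 -127.8   43. ] mid [ 480.4 -155.4   43. ] w 55.69095380471083 ang 1.709
```

```bash
python3 - <<'E'
from h import *
Rg,x,y,n=Rt(.14,.145)
print(delta(np.array([571,-142.1,49])+n*57,Rg))
E
```

```text
(array([-0.002 ,  0.0046,  0.0915]), array([ 0.0001, -0.0003, -0.0079]))
```

Call:
{"name": "step_arm", "arguments": {
  "commands": [
    [0,0.001,0.015,0,0,-0.002],
    [-0.001,0.003,0.03,0,0,-0.005],
    [-0.002,0.004,0.045,0,0,-0.008],
    [-0.002,0.0045,0.06,0,0,-0.008],
    [-0.002,0.0045,0.073,0,0,-0.008],
    [-0.002,0.0045,0.083,0,0,-0.008],
    [-0.002,0.0045,0.09,0,0,-0.008],
    [-0.002,0.0045,0.0915,0,0,-0.008]
  ]
}}

```text
time_s: 3.2
tcp_pos: [579.1, -136.3, 106.3]
tool_rot: [-0.072, -0.072, 0.995, -0.004]
wrist_force: [0.1, -1.1, 0.1]
width: 85.3
```

```bash
python3 - <<'E'
from h import *
Rg,x,y,n=Rt(.14,.145)
print(delta(np.array([571,-142.1,49])+n*57,Rg))
cv2.imwrite("pics/s2.png",cv2.resize(ctrl.grab_frame("scene")[150:280,150:320],None,fx=4,fy=4))
E
```

```text
(array([ 0.0004, -0.0046,  0.001 ]), array([0.0018, 0.0008, 0.0051]))
```

View pics/s2.png

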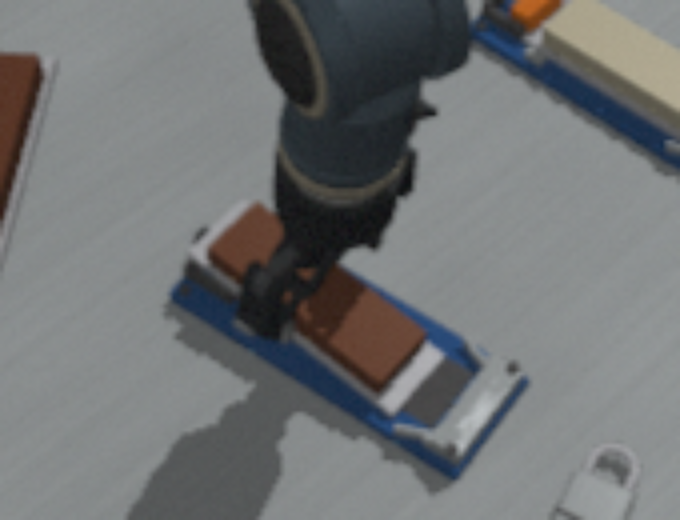

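Call:
{"name": "step_arm", "arguments": {
  "commands": [
    [0,-0.0045,0.0005,0,0,0],
    [0,-0.0045,0.0005,0,0,0],
    [0,-0.0045,0.0005,0,0,0],
    [0,-0.0045,0.0005,0,0,0],
    [0,-0.0045,0.0005,0,0,0],
    [0,-0.0045,0.0005,0,0,0],
    [0,-0.0045,0.0005,0,0,0],
    [0,-0.0045,0.0005,0,0,0]
  ],
  "gripper": 0.03,
  "newtons": 40
}}

```text
time_s: 4.25
tcp_pos: [580.1, -141.3, 106.9]
tool_rot: [-0.071, -0.072, 0.995, -0.004]
wrist_force: [-0.6, -1.2, 4.3]
width: 48.9
```

```bash
python3 - <<'E'
from h import *
Rg,x,y,n=Rt(.14,.145)
print(delta(np.array([571,-142.1,49])+n*57,Rg)); s=cur()[0]; print(s["wrist_force"],s["wrist_torque"],s["width"])
cv2.imwrite("pics/s3.png",cv2.resize(ctrl.grab_frame("scene")[150:280,150:320],None,fx=4,fy=4))
E
```

```text
(array([0.0007, 0.0005, 0.0017]), array([0.0008, 0.0021, 0.0049]))
[-0.565  -1.2054  4.3051] [-0.3086  0.1644  0.0156] 48.91147192562351
```

View pics/s3.png

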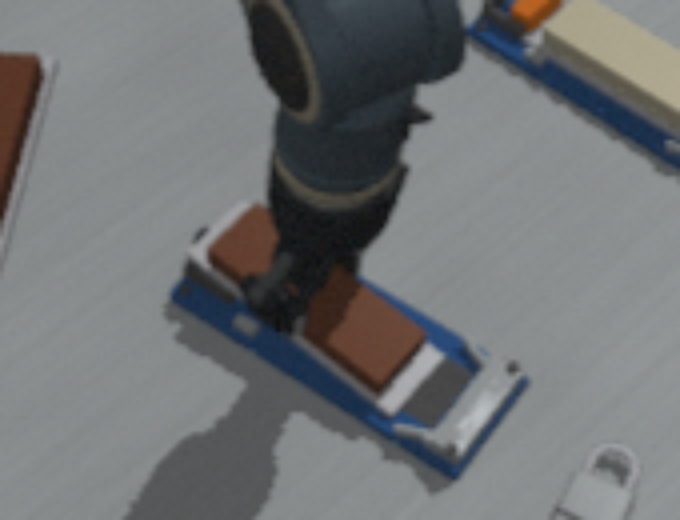

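```bash
python3 - <<'E'
from h import *
s,p,R=cur()
d=R.inv().apply([37.8,9.3,0.5]);r=R.inv().apply([0,0,.05]);print(d,r)
E
```

```text
[-38.2804   3.7536  -6.0084] [ 0.0071  0.0001 -0.0495]
```

Call:
{"name": "step_arm", "arguments": {
  "commands": [
    [-0.004,0.0004,-0.0009,0.001,0,-0.007],
    [-0.008,0.0008,-0.0015,0.002,0,-0.014],
    [-0.012,0.0012,-0.0021,0.003,0,-0.021],
    [-0.016,0.0016,-0.0027,0.004,0,-0.028],
    [-0.02,0.002,-0.0033,0.005,0,-0.035],
    [-0.024,0.0024,-0.0039,0.006,0,-0.042],
    [-0.028,0.0028,-0.0045,0.007,0,-0.05],
    [-0.028,0.003,-0.0045,0.007,0,-0.05]
  ]
}}

```text
time_s: 5.3
tcp_pos: [608.2, -133.2, 106.5]
tool_rot: [-0.071, -0.098, 0.993, -0.006]
wrist_force: [0.7, 0.7, -4.5]
width: 48.8
```

```bash
python3 - <<'E'
from h import *
s,p,R=cur();print(p,s["wrist_force"],s["width"],-R.as_matrix()[:,0], "yaw",np.arctan2(*(-R.as_matrix()[:2,0])[::-1]))
cv2.imwrite("pics/s4.png",cv2.resize(ctrl.grab_frame("scene")[190:275,185:290],None,fx=6,fy=6,interpolation=cv2.INTER_CUBIC))
cv2.imwrite("pics/t4.png",cv2.resize(ctrl.grab_frame("top")[130:250,270:350],None,fx=5,fy=5,interpolation=cv2.INTER_CUBIC))
E
```

```text
[ 608.1947 -133.1819  106.51  ] [ 0.7286  0.7152 -4.4713] 48.809727575333 [ 0.9708  0.1933 -0.1418] yaw 0.1965220523897148
```

View pics/s4.png

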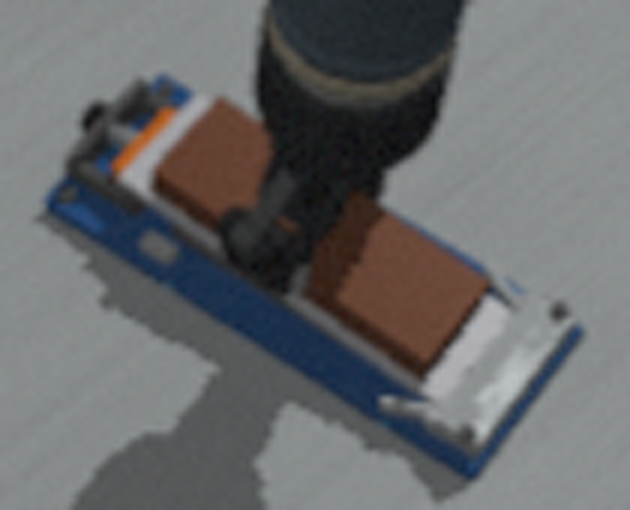

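View pics/t4.png

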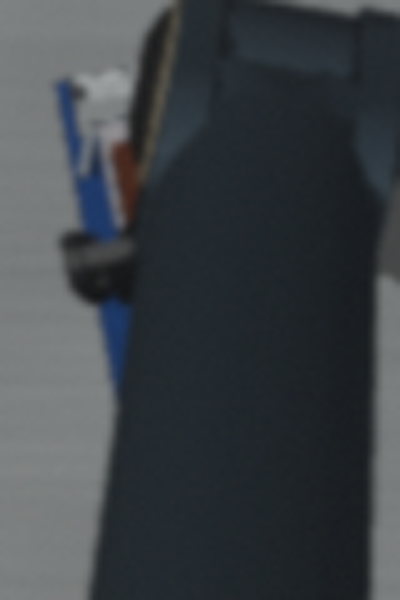

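Call:
{"name": "step_arm", "arguments": {
  "commands": [
    [-0.002,0,0.0002,0,0,0],
    [-0.004,0,0,0,0,0],
    [-0.006,-0.0002,-0.0003,0,0,0],
    [-0.008,-0.0003,-0.0006,0,0,0],
    [-0.009,-0.0003,-0.0008,0,0,0],
    [-0.01,-0.0003,-0.0009,0,0,0],
    [-0.011,-0.0003,-0.0011,0,0,0],
    [-0.011,-0.0003,-0.0011,0,0,0]
  ]
}}

```text
time_s: 6.4
tcp_pos: [618.1, -131.9, 106.1]
tool_rot: [-0.072, -0.097, 0.993, -0.006]
wrist_force: [-1.8, -1.0, -1.9]
width: 48.8
```

```bash
python3 - <<'E'
from h import *
s,p,R=cur();print(p,s["wrist_force"],s["wrist_torque"],s["width"], "yaw",np.arctan2(*(-R.as_matrix()[:2,0])[::-1]))
cv2.imwrite("pics/s5.png",cv2.resize(ctrl.grab_frame("scene")[190:275,185:290],None,fx=6,fy=6,interpolation=cv2.INTER_CUBIC))
E
```

```text
[ 618.0827 -131.8663  106.1327] [-1.8158 -0.97   -1.8746] [-0.0412  0.0429  0.0237] 48.774889906806024 yaw 0.1958520504685053
```

View pics/s5.png

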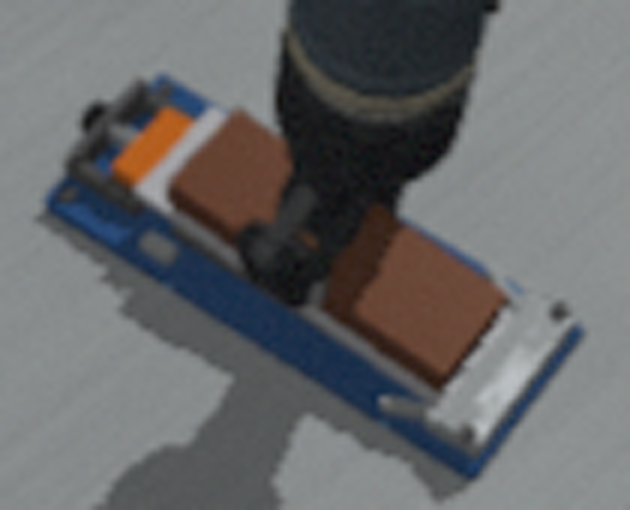

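Call:
{"name": "step_arm", "arguments": {
  "commands": [
    [-0.0005,0,-0.0001,0,0,0],
    [-0.001,0,-0.0001,0,0,0],
    [-0.0015,0,-0.0002,0,0,0],
    [-0.002,0,-0.0003,0,0,0],
    [-0.0025,0,-0.0003,0,0,0],
    [-0.0025,0,-0.0003,0,0,0],
    [-0.0025,0,-0.0003,0,0,0],
    [-0.0025,0,-0.0003,0,0,0]
  ]
}}

```text
time_s: 7.45
tcp_pos: [618.5, -131.8, 105.8]
tool_rot: [-0.075, -0.097, 0.992, -0.005]
wrist_force: [-9.0, -0.5, 1.0]
width: 49.1
```

Call:
{"name": "step_arm", "arguments": {
  "commands": [
    [0.001,0,0,0,0,0],
    [0.001,0,0,0,0,0],
    [0.001,0,0,0,0,0],
    [0.001,0,0,0,0,0],
    [0.001,0,-0.01,0,0,0],
    [0.001,0,-0.03,0,0,0],
    [0.001,0,-0.05,0,0,0],
    [0.001,0,-0.06,0,0,0]
  ],
  "gripper": 0.085
}}

```text
time_s: 8.45
tcp_pos: [629.1, -130.1, 167.5]
tool_rot: [-0.07, -0.097, 0.993, -0.006]
wrist_force: [0.5, -0.7, -0.1]
width: 85.3
```

```bash
python3 - <<'E'
from h import *
s,p,R=cur();print(p,s["wrist_force"],s["width"])
cv2.imwrite("pics/s6.png",cv2.resize(ctrl.grab_frame("scene")[190:275,185:290],None,fx=6,fy=6,interpolation=cv2.INTER_CUBIC))
import pickle
pickle.dump(ctrl.calibration("wrist"),open("w6.pkl","wb"))
cv2.imwrite("pics/w6.png",ctrl.grab_frame("wrist"))
E
```

```text
[ 629.1124 -130.0679  167.4576] [ 0.4642 -0.6847 -0.0887] 85.28563405289307
```

View pics/s6.png

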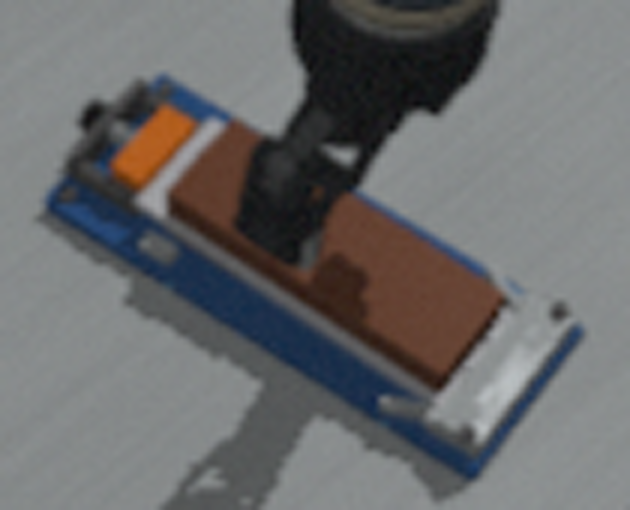

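View pics/w6.png

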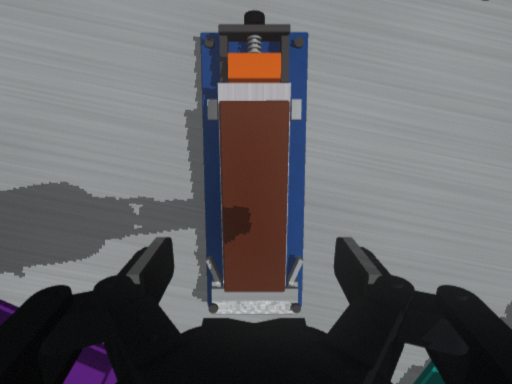

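```bash
python3 - <<'E'
from h import *
Rg,x,y,n=Rt(.195,0.0)
print(delta([546,-145.8,145],Rg))
E
```

```text
(array([0.0806, 0.0006, 0.0338]), array([ 0.0018, -0.1409,  0.0008]))
```

Call:
{"name": "step_arm", "arguments": {
  "commands": [
    [0.012,0,0.004,0,-0.02,0],
    [0.026,0,0.009,0,-0.045,0],
    [0.04,0,0.015,0,-0.07,0],
    [0.054,0,0.021,0,-0.095,0],
    [0.067,0,0.027,0.001,-0.12,0],
    [0.077,0.0005,0.032,0.001,-0.135,0],
    [0.0805,0.0005,0.034,0.002,-0.141,0],
    [0.0805,0.0005,0.034,0.002,-0.141,0]
  ],
  "gripper": 0
}}

```text
time_s: 9.55
tcp_pos: [545.3, -145.8, 143.4]
tool_rot: [-0.001, -0.098, 0.995, 0.0]
wrist_force: [-0.2, 0.0, 0.5]
width: -0.3
```

```bash
python3 - <<'E'
from h import *
s,p,R=cur();print(s["width"],p,s["wrist_force"])
Rg,x,y,n=Rt(.195,0.0)
print(delta([546,-145.8,118],Rg))
E
```

```text
-0.25335440128143155 [ 545.3168 -145.8017  143.412 ] [-0.2316  0.0007  0.5468]
(array([-0.0007, -0.0002,  0.0254]), array([ 0.0008, -0.0027,  0.0007]))
```

Call:
{"name": "step_arm", "arguments": {
  "commands": [
    [0,0,0.006,0,0,0],
    [0,0,0.012,0,0,0],
    [0,0,0.016,0,0,0],
    [0,0,0.019,0,0,0],
    [0,0,0.022,0,0,0],
    [0,0,0.024,0,0,0],
    [0,0,0.026,0,0,0],
    [0,0,0.028,0,0,0]
  ]
}}

```text
time_s: 10.55
tcp_pos: [544.8, -146.2, 117.0]
tool_rot: [-0.002, -0.098, 0.995, 0.0]
wrist_force: [-4.1, 0.8, 13.1]
width: -0.2
```

Contact at 13 N. I'll press on slowly.

Call:
{"name": "step_arm", "arguments": {
  "commands": [
    [0,0,0.001,0,0,0],
    [0,0,0.002,0,0,0],
    [0,0,0.003,0,0,0],
    [0,0,0.004,0,0,0],
    [0,0,0.005,0,0,0],
    [0,0,0.006,0,0,0],
    [0,0,0.007,0,0,0],
    [0,0,0.007,0,0,0]
  ]
}}

```text
time_s: 11.55
tcp_pos: [545.3, -145.6, 108.7]
tool_rot: [-0.001, -0.098, 0.995, 0.0]
wrist_force: [-1.0, -0.7, 3.7]
width: 0.2
```

```bash
python3 - <<'E'
from h import *
s,p,R=cur();print(s["width"],p,s["wrist_force"])
cv2.imwrite("pics/s7.png",cv2.resize(ctrl.grab_frame("scene")[190:275,185:290],None,fx=6,fy=6,interpolation=cv2.INTER_CUBIC))
E
```

```text
0.15935188095464287 [ 545.2732 -145.5696  108.7219] [-1.0101 -0.7462  3.6549]
```

View pics/s7.png

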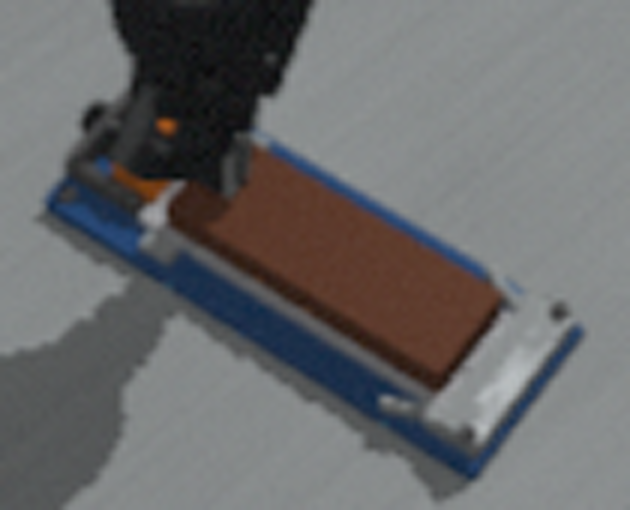

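Call:
{"name": "step_arm", "arguments": {
  "commands": [
    [0,0,0.001,0,0,0],
    [0,0,0.002,0,0,0],
    [0,0,0.003,0,0,0],
    [0,0,0.0035,0,0,0],
    [0,0,0.004,0,0,0],
    [0,0,0.004,0,0,0],
    [0,0,0.004,0,0,0],
    [0,0,0.004,0,0,0]
  ]
}}

```text
time_s: 12.6
tcp_pos: [545.3, -145.7, 108.5]
tool_rot: [-0.001, -0.098, 0.995, 0.001]
wrist_force: [-10.5, 3.0, 34.0]
width: 0.2
```

Call:
{"name": "step_arm", "arguments": {
  "commands": [
    [0,0,-0.003,0,0,0],
    [0,0,-0.01,0,0,0],
    [0,0,-0.03,0,0,0],
    [0.02,0,-0.06,0,0,0],
    [0.05,0,-0.1,0,0,0],
    [0.08,0,-0.13,0,0,0],
    [0.08,0,-0.15,0,0,0],
    [0.08,0,-0.15,0,0,0]
  ]
}}

```text
time_s: 13.6
tcp_pos: [467.8, -161.8, 256.1]
tool_rot: [0.001, -0.098, 0.995, -0.0]
wrist_force: [-0.2, -0.3, -0.4]
width: 0.1
```

```bash
python3 - <<'E'
from h import *
s,p,R=cur();print(s["width"],p,s["wrist_force"])
cv2.imwrite("pics/s8.png",ctrl.grab_frame("scene"))
cv2.imwrite("pics/w8.png",ctrl.grab_frame("wrist"))
cv2.imwrite("pics/s8c.png",cv2.resize(cv2.imread("pics/s8.png")[190:275,185:290],None,fx=6,fy=6,interpolation=cv2.INTER_CUBIC))
E
```

```text
0.14143516453309715 [ 467.7743 -161.7892  256.0731] [-0.2434 -0.2718 -0.418 ]
```

View pics/s8c.png

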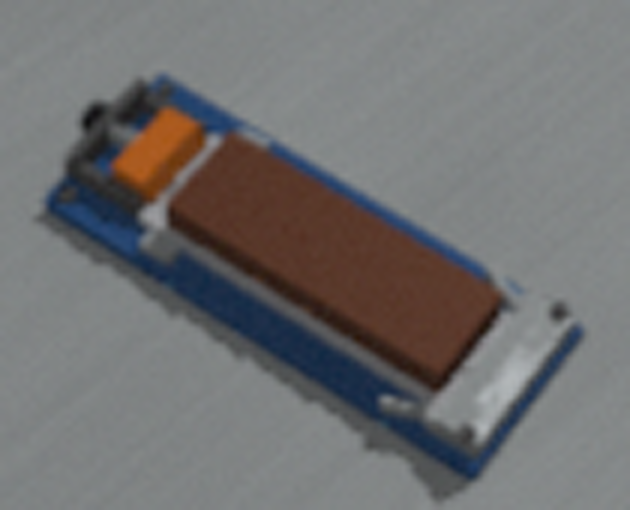

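View pics/w8.png

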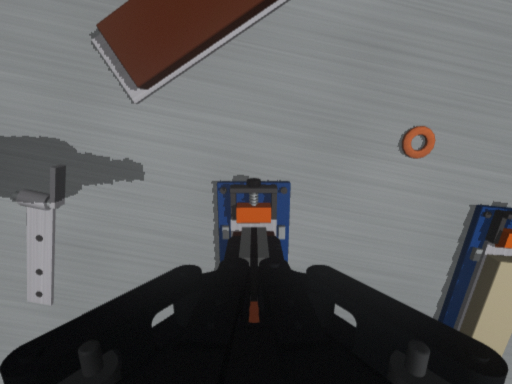

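View pics/s8.png

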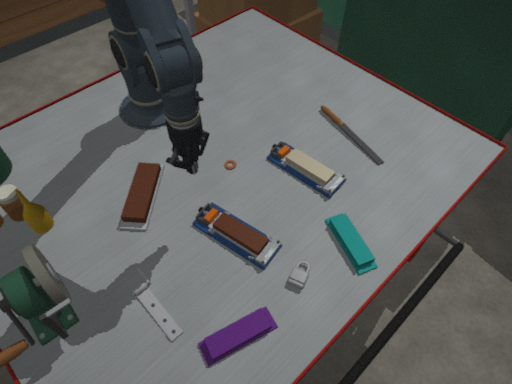

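```bash
python3 - <<'E'
from h import *
S=lambda u,v:(185+(u+.5)/6-.5,190+(v+.5)/6-.5)
o=np.array([605,-134.2]);ax=np.array([.981,.194]);ay=np.array([-.194,.981])
for p in[(240,138),(172,208),(505,298),(437,385)]:
    w=ray("scene",S(*p),36)[:2]-o;print(w@ax,w@ay)
a=cv2.imread("pics/s8.png");b=cv2.imread("pics/scene0.png")
d=(cv2.absdiff(a,b).max(2)>40).astype(np.uint8)
print([x.tolist() for x in cv2.connectedComponentsWithStats(d)[2] if x[4]>8])
E
```

```text
-67.33807911289776 20.401765441865436
-69.06524774258166 -26.64083006377401
77.49621467519476 20.82073292816787
77.49958851760505 -30.764318034071486
[[0, 0, 512, 384, 180387], [108, 0, 10, 4, 18], [322, 0, 9, 11, 40], [157, 5, 159, 181, 7183], [111, 10, 25, 16, 140], [109, 32, 4, 6, 14], [110, 38, 12, 32, 111], [144, 47, 12, 19, 87], [173, 106, 8, 10, 17], [96, 115, 20, 12, 38], [30, 134, 61, 84, 1673], [77, 141, 59, 77, 2199], [0, 191, 16, 10, 45], [198, 201, 39, 36, 395], [0, 222, 29, 55, 684], [194, 230, 45, 30, 144], [243, 231, 27, 26, 226], [58, 246, 110, 100, 3091], [68, 315, 4, 4, 12]]
```

```bash
python3 -c "
from plant import ctrl
print(ctrl.hand_in())"
```

```text
the job is handed in; nothing more can be done
None
```

The red-brown stone (stone_b) was the unlocked one, and it now looks locked in holder_b. I handed the job in at about 13.7 s; no verdict was reported.

**What I did:** I gripped the stone by its sides and squared it to the holder. I slid it about 39 mm until it stopped against the fixed jaw: the last 2.5 mm commanded gave only 0.4 mm, at 9 N. Then I let go and pressed the raised end down with closed fingertips.

**Last checks:**
- **Snap:** while pressing, the force fell from 13 N to 3.7 N as the end went down, and a firm final press of 34 N gave no further movement.
- **Flat:** the fingertips stopped at 35.9 mm, against 36 mm for a stone lying flat.
- **Picture after backing off:** the stone lies flat under the lip, with the orange jaw forward at its end.
- **Other items:** by eye, the cream stone, padlock, file, gate hinge and washer are where they were. The changes around the hinge match the arm's shadow.

**Disagreement:** by the scene camera, the stone's top reads about 4 mm too far along the holder and about 4 mm to one side. That camera had also read 2 to 4 mm farther along than the top camera before I started, so I put it down to camera and corner-picking error.

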